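Nest the graded sorting pots on the jeweller's bench

ROBOT

A 6-joint arm with a two-finger parallel gripper is mounted at the origin on the work surface. World frame = base frame: x ahead of the robot, y to its left, z up, the work surface at z = 0. Lengths are in mm, angles in degrees, forces in N, time in s.
With the tool pointing down it reaches from about 350 to 850 mm from the base axis. Payload 8.1 kg.
Tool frame: the origin (TCP) lies at the very end of the fingers, on their centre line; the grasp point (between the pads) lies r.tcp_to_grasp behind it (r.tcp_to_grasp is the distance from the TCP to the grasp point, in mm); z points along the fingers, y is the line along which they close (so a half turn about z gives the same grasp; the last joint's range is limited). The gripper opens to 85 mm and grips with 20 to 120 N. Pads are 22 mm wide; open, the fingers measure 114 mm over their backs; the gripper's body (76 mm by 85 mm) begins 54 mm behind the grasp point. The pads swing forward as they close: fully open they stand 13 mm farther back than shut.
Start: joints at [-68.549, 7.471, 85.268, -0, 87.261, -4.893], TCP at [266.281, -537.68, 231.292] pointing down, gripper open.
Joint ranges: [-169.43, 169.43], [-51.17, 129.36], [1.28, 143.12], [-76.62, 256.62], [0, 156.53], [-152.29, 152.29]. Speed limits (degrees/s): [136.94, 136.94, 159.86, 180, 180, 180].

INTERFACE

Orientations are given as [roll, pitch, yaw] about the fixed x, y, z axes, in that order (R = Rz(yaw) Ry(pitch) Rx(roll)).
In Python, from bench import r gives the robot as it stands.
- The arm moves only by the shell command python3 -m handwheel 'ROWS' [OPENING] [FORCE]. ROWS is JSON, a list of rows, each a list of 4 numbers: the shift along the tool's x, y, z in m, then the turn about the tool's z in degrees. A call has 1 to 10 rows; each row shifts and turns the commanded pose from where the row before left it, along the tool's axes as they then stand; what a row does not reach is not made up. A row lasts 1/10 s, in which the tool goes at most 50 mm and 8.59 degrees, less where a joint would pass 70% of its speed; a pose out of reach is approached as far as the arm can. A call is refused whole if a number of a shift passes 0.05 or a number of a turn 8.59, either way. A call with a gripper value outside its range is refused whole. OPENING is the finger opening in m, from 0 to 0.0854, set as the call begins (- or left out, the last holds). The fingers move at their own pace and stop on an object; FORCE is the grip in N (left out, the last holds). Time passes only in rows, so rows that do not move let the fingers close. It gives the time, the measured TCP pose, the force, the opening and the grip force at its end, in the units of the state.
- r.sense(): the state, without advancing time (a new reading comes with each control period).
- r.snapshot(name): name is "scene" or "top" or "wrist"; returns the picture (384x512x3 uint8, red, green, blue); there is no depth.
- r.camera_params(name): a dict with "fx", "fy", "cx", "cy" (pixels), "D" ([k1, k2, p1, p2, k3] as OpenCV has them; the pictures are not rectified), "R" (3x3) and "t" (3): a world point X has camera coordinates R X + t; the wrist camera has in their place "mount" (4x4, takes a point from camera to tool coordinates, whose origin is the TCP and whose axes are the flange's). Camera axes: x right, y down, z forward; pixel columns grow to the right and rows downward; lengths in mm; the calibration is good to about 2 mm. A picture is of the moment at which its call begins: read the wrist's pose just before it. camera_params takes no time and is no camera call.
- r.hand_in(): hands the job in; it is judged then, once.
The state is a dict: "time": time; "joint_pos": joint angles; "qd": joint speeds; "joint_efforts": joint torques, N m; "tool_pos": TCP position; "tcp_rot": TCP orientation; "ft_force": force on the tool from outside, world axes, zero at the start; "wrist_torque": the same for the moment, N m; "finger_gap": finger opening in mm; "grip_force": force on a finger pad.
Only numpy, scipy, OpenCV 4.12 (cv2) and the standard library are available. Lean on these libraries where they do the work, as an engineer would, in place of code of your own. Each camera call takes 0.05 s, during which the arm holds its last target. There are 200 camera calls.

TASK

Put the three empty aluminium sorting pots away as one nest, in size order: the middle one standing in the wide low one, and the narrow one standing in the middle one, all upright and right down on their floors. Set the pots down rather than dropping them, leave the wide pot about where it is, and do not disturb the brass pot or the amber jar.

Things in the scene. Friction and masses are not known exactly. Their poses are not given: they have to be found in the camera images.
- large: The wide low pot: round, straight-sided, open-topped, bare pale-grey aluminium, loose on the bench, 0.16 kg. Outside diameter 104 mm, height 28 mm, wall 3 mm, floor 4 mm thick, so the well is 98 mm across. Origin at the centre of its underside, z up.
- medium_c (a point): The middle pot: round, straight-sided, open-topped, bare pale-grey aluminium, loose, upright, 0.1 kg. Outside diameter 60 mm, height 54 mm, wall 3 mm, floor 4 mm thick, so its bore is 54 mm across. The point is on its axis half-way up (27 mm above its underside), z up. Standing in the wide pot, its underside is 4 mm above the bench and its top 26 mm stand above the wide pot's rim, so it can be held there by its outside until it stands.
- small_c (a point): The narrow pot: round, straight-sided, open-topped, bare pale-grey aluminium, loose, upright, 0.055 kg. Outside diameter 32 mm, height 76 mm, wall 2.5 mm. The point is on its axis half-way up (38 mm above its underside), z up. Standing in the middle pot, its top 26 mm stand above that pot's rim, so it can be held there by its outside until it stands.
- brass_c (a point): Bystander: a round open brass pot (yellow metal), outside diameter 52 mm, height 48 mm, not part of the set. The point is on its axis half-way up, z up. The middle, narrow and brass pots and the jar stand in four places, two on each side of the wide pot, in any order.
- jar_c (a point): Bystander: a closed amber glass jar with a black cap, diameter 44 mm, height 70 mm. The point is on its axis half-way up, z up.
Not all that is in view belongs to the job. Leave any black or red look-alike of the large alone.

How it is judged (in metres and radians):
At the end, for the whole second after the job is handed in: Middle pot on the wide pot's floor (centres within 22 mm, under 6 mm above seated), narrow pot on the middle pot's floor (within 14 mm, under 6 mm above seated), all upright within about 10 degrees and at rest, the wide pot within 50 mm of its start (horizontal distance between medium_c and large below 0.022 m and z of medium_c in the frame of large below 0.037 m and horizontal distance between small_c and medium_c below 0.014 m and z of small_c in the frame of medium_c below 0.021 m and distance of large from where it was at the start of the episode below 0.05 m and angle between each of large, medium_c, small_c's own z axis and vertical below 0.17 rad and linear speed of each of large, medium, small below 0.02 m/s); the robot touches nothing.
It fails at once if the brass pot is moved more than 30 mm or tipped over 20 degrees (distance of brass_c from where it was at the start of the episode above 0.03 m or angle between brass_c's own z axis and vertical above 0.35 rad).
It fails at once if the amber jar is moved more than 30 mm or tipped over 20 degrees (distance of jar_c from where it was at the start of the episode above 0.03 m or angle between jar_c's own z axis and vertical above 0.35 rad).
It fails at once if the middle pot is dropped (falls free faster than 0.8 m/s, some 35 mm) (contact force between medium and the fingers below 0.05 N and linear speed of medium above 0.8 m/s).
It fails at once if the narrow pot is dropped (falls free faster than 0.8 m/s, some 35 mm) (contact force between small and the fingers below 0.05 N and linear speed of small above 0.8 m/s).
It also fails if it takes over 53 s, if anything falls off the work surface, if the arm or the gripper's body presses on something with over 40 N, if the wrist force passes 120 N, or if a joint passes its speed limit or range.

## Working session

There is one attempt and no reset: what is moved stays moved. The work goes in short steps, Python scripts to look and compute and a shell command to move; the robot and the scene stay as the last step left them, time stands still between calls to the robot, and variables do not carry over. Pictures are saved under pics/ and viewed, at most 10 in all, crops included, and the job is handed in when it is done.

```bash
mkdir -p pics; cat > h.py <<'E'
import numpy as np, cv2
from bench import r
def snap(n,f):
    im=r.snapshot(n); cv2.imwrite('pics/'+f,cv2.cvtColor(im,cv2.COLOR_RGB2BGR)); return im
def KD(p): return np.array([[p['fx'],0,p['cx']],[0,p['fy'],p['cy']],[0,0,1.]]),np.array(p['D'],float)
def ray(n,uv,z,T=None):
    p=r.camera_params(n);K,D=KD(p)
    d=cv2.undistortPoints(np.array(uv,float).reshape(-1,1,2),K,D).reshape(-1,2); d=np.c_[d,np.ones(len(d))]
    if n=='wrist':
        M=T@np.array(p['mount']); R,c=M[:3,:3],M[:3,3]
    else:
        R=np.array(p['R']).T; c=-R@np.array(p['t'])
    d=d@R.T
    return c+d*((z-c[2])/d[:,2])[:,None]
E
python3 - <<'E'
from h import *
a=snap('top','top0.png');b=snap('scene','scene0.png')
cv2.imwrite('pics/a0.png',cv2.cvtColor(np.hstack([a,b])[:, :],cv2.COLOR_RGB2BGR)) if 0 else None
s=r.sense();print(s['time'],s['tool_pos'],s['tcp_rot'],r.tcp_to_grasp,s['finger_gap'])
p=r.camera_params('top');print(p); print(r.camera_params('wrist')['mount'])
E
```

```text
0.1 [ 266.09817089 -537.22556803  230.34143932] [-1.79904429e+02 -8.18892692e-03  2.63435262e+01] 18.700000000000003 85.49547419542199
{'fx': 356.6246036299335, 'fy': 356.6246036299335, 'cx': 251.95131751335057, 'cy': 186.8131498314055, 'D': array([-0.1143911,  0.       ,  0.       ,  0.       ,  0.       ]), 'R': array([[-0.00711413, -0.99948434, -0.03131205],
       [-0.99915338,  0.00837364, -0.04027913],
       [ 0.04052056,  0.03099899, -0.99869773]]), 't': array([ 21.59648086, 535.21189706, 822.84971351])}
[[-2.16709235e-04 -9.52976354e-01 -3.03044588e-01  7.77705951e+01]
 [ 9.99999308e-01  1.43823663e-04 -1.16738477e-03 -1.27402565e-01]
 [ 1.15607506e-03 -3.03044631e-01  9.52975663e-01 -1.42780238e+02]
 [ 0.00000000e+00  0.00000000e+00  0.00000000e+00  1.00000000e+00]]
```

View pics/top0.png

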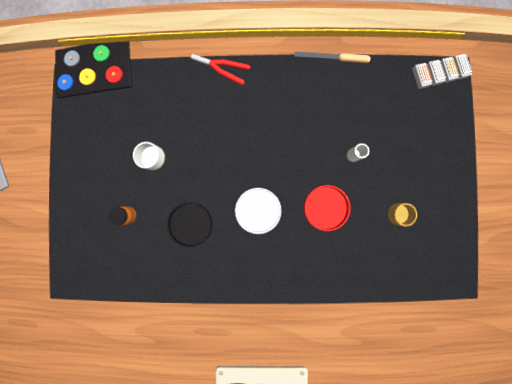

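View pics/scene0.png

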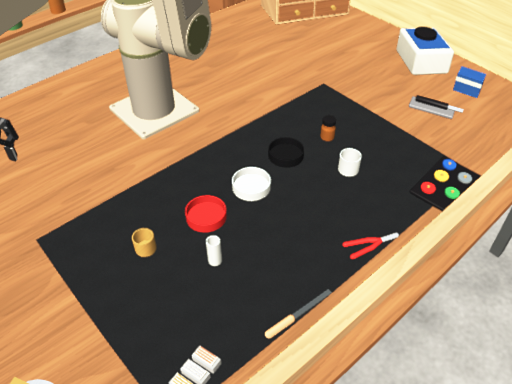

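Top view: wide pot candidates are white-grey (258,211), black (190,224), red (327,208). The bare pale-grey one at (258,211) fits, and the black and red ones are the look-alikes. The middle pot is at (149,156), the narrow one at (360,152), brass at (403,215), the jar at (123,215). I'll confirm in an enlarged crop and measure.

```bash
cat > m.py <<'E'
from h import *
from scipy.optimize import least_squares
im=cv2.cvtColor(cv2.imread('pics/top0.png'),cv2.COLOR_BGR2RGB)
cv2.imwrite('pics/crop0.png',cv2.cvtColor(cv2.resize(im[125:255,95:430],None,fx=2.35,fy=2.35,interpolation=cv2.INTER_CUBIC),cv2.COLOR_RGB2BGR))
p=r.camera_params('top');cam=-np.array(p['R']).T@np.array(p['t']);print('cam',cam)
hsv=cv2.cvtColor(im,cv2.COLOR_RGB2HSV)
grey=((hsv[...,1]<60)&(hsv[...,2]>75)).astype(np.uint8)
col=((hsv[...,1]>90)&(hsv[...,2]>60)).astype(np.uint8)
for n,m,(u,v),R,h in [('large',grey,(258,211),52,28),('medium',grey,(149,156),30,54),('small',grey,(360,152),16,76),('brass',col,(403,215),26,48)]:
    k,lab=cv2.connectedComponents(m[v-45:v+45,u-45:u+45]); ys,xs=np.where(lab>0)
    i=np.argmin((xs-45)**2+(ys-45)**2); c=cv2.findContours((lab==lab[ys[i],xs[i]]).astype(np.uint8),0,1)[0]
    c=max(c,key=len).reshape(-1,2)+[u-45,v-45]
    P=ray('top',c,h)[:,:2]; g=P.mean(0); d=(g-cam[:2])/np.linalg.norm(g-cam[:2])
    F=P[(P-g)@d>0] if n!='large' else P
    s=least_squares(lambda q:np.hypot(*(F-q[:2]).T)-q[2],[*g,R],loss='soft_l1').x
    s2=least_squares(lambda q:np.hypot(*(F-q[:2]).T)-R,g,loss='soft_l1').x
    print(n,len(c),c.min(0),c.max(0),s.round(1),s2.round(1))
print('jar',ray('top',[(120,215)],70).round())
E
python3 m.py
```

```text
cam [501.57008538  -8.40384234 844.01223844]
large 133 [234 187] [281 234] [480.6   4.2  53.6] [480.6   4.1]
medium 88 [132 141] [165 170] [609.2 258.1  31.4] [609.9 259.7]
small 58 [346 143] [369 161] [ 609.7 -223.1   17.2] [ 610.3 -224.2]
brass 78 [388 203] [417 226] [ 468.9 -329.3   26.1] [ 468.9 -329.4]
jar [[473. 310.  70.]]
```

View pics/crop0.png

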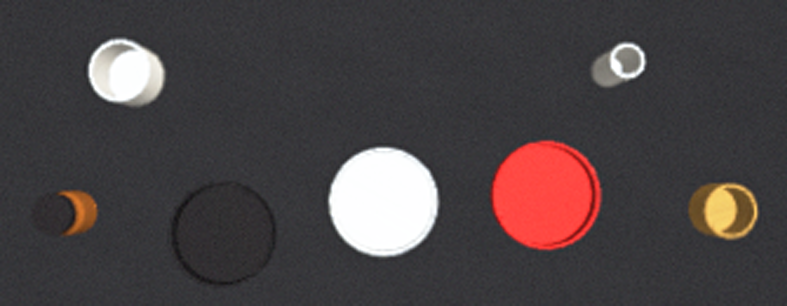

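The crop shows the bare aluminium wide pot in the middle, flanked by its black and red look-alikes. Fitted radii agree with the given sizes: large (481,4), medium (610,259), small (610,-224). Next I turn to yaw 90 (tool x = world y, tool y = world x) and go above the middle pot.

```bash
python3 -m handwheel '[[0,0,0,-7.96],[0,0,0,-7.96],[0,0,0,-7.96],[0,0,0,-7.96],[0,0,0,-7.96],[0,0,0,-7.96],[0,0,0,-7.96],[0,0,0,-7.96]]' 0.0854 30
python3 -m handwheel '[[0.044,0.019,0,0],[0.044,0.019,0,0],[0.044,0.019,0,0],[0.044,0.019,0,0],[0.044,0.019,0,0],[0.044,0.019,0,0],[0.044,0.019,0,0],[0.044,0.019,0,0],[0.044,0.019,0,0],[0.044,0.019,0,0]]'
python3 -m handwheel '[[0.044,0.019,0,0],[0.044,0.019,0,0],[0.044,0.019,0,0],[0.044,0.019,0,0],[0.044,0.019,0,0],[0.044,0.019,0,0],[0.044,0.019,0,0],[0.044,0.019,0,0],[0,0,0,0],[0,0,0,0]]'
cat > w.py <<'E'
import sys; from h import *
from scipy.spatial.transform import Rotation as Ro
f,n,h=sys.argv[1],sys.argv[2],float(sys.argv[3])
s=r.sense();T=np.eye(4);T[:3,:3]=Ro.from_euler('xyz',s['tcp_rot'],degrees=True).as_matrix();T[:3,3]=s['tool_pos']
im=snap('wrist',f); np.save('pics/T.npy',T); print(s['time'],s['tool_pos'].round(1),s['tcp_rot'].round(1),s['finger_gap'],s['ft_force'].round(1))
E
python3 w.py w1.png medium 54
```

```text
time: 0.9
tool_pos: [266.2, -537.4, 230.7]
tcp_rot: [-180.0, -0.1, 90.4]
ft_force: [0.4, -0.0, 0.5]
finger_gap: 85.2
grip_force: 0.0
time: 1.9
tool_pos: [456.3, -95.6, 231.1]
tcp_rot: [-180.0, 0.0, 90.0]
ft_force: [0.2, -0.5, -1.0]
finger_gap: 85.4
grip_force: 0.0
time: 2.9
tool_pos: [607.4, 255.4, 229.5]
tcp_rot: [-179.9, 0.1, 90.1]
ft_force: [-0.2, -0.5, 0.1]
finger_gap: 85.3
grip_force: 0.0
2.9 [607.4 255.4 229.5] [-1.799e+02  1.000e-01  9.010e+01] 85.3005851306887 [-0.2 -0.5  0.1]
```

View pics/w1.png

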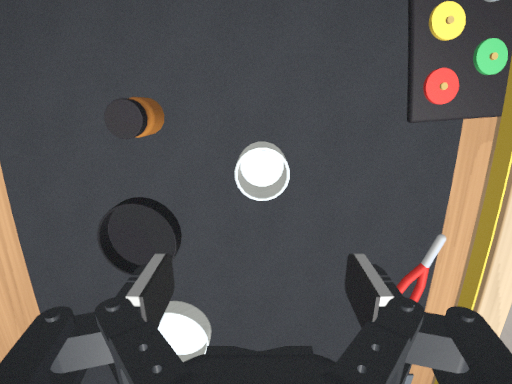

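Wrist view: the middle pot's rim is centred near (262,174), the jar cap is at (126,118), the black look-alike at (140,235), and the wide pot is partly visible at (185,330).

```bash
python3 - <<'E'
from h import *
T=np.load('pics/T.npy');im=cv2.imread('pics/w1.png');g=cv2.cvtColor(im,cv2.COLOR_BGR2GRAY)[130:210,220:305]
_,lab=cv2.connectedComponents((g>75).astype(np.uint8)); m=(lab==lab[40,42]).astype(np.uint8)
c=max(cv2.findContours(m,0,1)[0],key=len).reshape(-1,2)+[220,130]
c=c[c[:,1]>174]; print(c.min(0),c.max(0))
from scipy.optimize import least_squares
P=ray('wrist',c,54,T)[:,:2]
print(least_squares(lambda q:np.hypot(*(P-q[:2]).T)-q[2],[*P.mean(0),30]).x.round(1),least_squares(lambda q:np.hypot(*(P-q[:2]).T)-30,P.mean(0)).x.round(1))
E
```

```text
[234 175] [290 209]
[608.  254.5  28.9] [608.  255.8]
```

```bash
python3 -m handwheel '[[0.001,0.001,0.045,0],[0,0,0.045,0],[0,0,0.045,0],[0,0,0.045,0],[0,0,0.022,0],[0,0,0,0],[0,0,0,0]]' 
python3 -m handwheel '[[0,0,0,0],[0,0,0,0],[0,0,0,0],[0,0,0,0],[0,0,0,0],[0,0,0,0],[0,0,0,0],[0,0,0,0]]' 0.05 30
```

```text
time: 3.65
tool_pos: [609.3, 254.4, 30.5]
tcp_rot: [180.0, -0.0, 89.9]
ft_force: [-0.0, 0.5, -0.2]
finger_gap: 85.4
grip_force: 0.0
time: 4.45
tool_pos: [611.1, 255.9, 32.9]
tcp_rot: [179.7, -0.1, 90.0]
ft_force: [-1.4, -1.7, 7.4]
finger_gap: 59.4
grip_force: 31.5
```

```bash
python3 -m handwheel '[[0,0,-0.02,0],[0,0,-0.03,0],[0,0,-0.03,0],[0,0,0,0],[0,0,0,0]]'
python3 -m handwheel '[[-0.03,-0.015,0,0],[-0.042,-0.0215,0,0],[-0.042,-0.0215,0,0],[-0.042,-0.0215,0,0],[-0.042,-0.0215,0,0],[-0.03,-0.016,0,0],[-0.022,-0.012,0,0],[0,0,0,0],[0,0,0,0]]'
python3 w.py w2.png large 28
python3 -c "from h import *; snap('top','top2.png')"
```

```text
time: 4.95
tool_pos: [610.2, 255.9, 111.5]
tcp_rot: [179.8, -0.1, 90.0]
ft_force: [-0.5, 0.5, -2.1]
finger_gap: 59.3
grip_force: 33.1
time: 5.85
tool_pos: [479.4, 5.2, 108.4]
tcp_rot: [-179.9, -0.0, 89.9]
ft_force: [1.3, 0.9, -1.9]
finger_gap: 59.0
grip_force: 33.2
5.85 [479.4   5.2 108.4] [-179.9   -0.    89.9] 59.0196381409703 [ 1.3  0.9 -1.9]
```

View pics/w2.png

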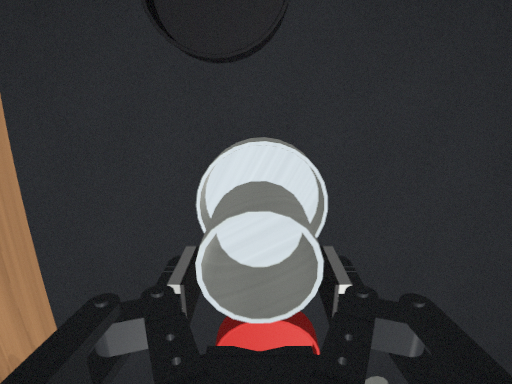

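The held pot (rim about (260,266)) hangs over the wide pot, whose rim spans columns 197–328 with its top edge near row 141.

```bash
python3 - <<'E'
from h import *
T=np.load('pics/T.npy');P=ray('wrist',[(196.5,203),(328,203),(262,141),(216,156),(309,156)],28,T)[:,:2];print(P.round(1))
from scipy.optimize import least_squares
print(least_squares(lambda q:np.hypot(*(P-q[:2]).T)-q[2],[*P.mean(0),52]).x.round(1))
E
```

```text
[[430.1   9.4]
 [533.3   9.3]
 [481.4  57.4]
 [447.1  46.4]
 [516.6  46.3]]
[481.7   6.7  51.9]
```

```bash
python3 -m handwheel '[[0.001,0.002,0.02,0],[0,0,0.02,0],[0,0,0.018,0],[0,0,0.007,0],[0,0,0.004,0],[0,0,0.002,0],[0,0,0,0],[0,0,0,0]]'
python3 -m handwheel '[[0,0,0.002,0],[0,0,0,0]]';python3 -m handwheel '[[0,0,0.002,0],[0,0,0,0],[0,0,0,0]]'
```

```text
time: 6.75
tool_pos: [482.8, 6.4, 39.1]
tcp_rot: [179.9, 0.0, 90.0]
ft_force: [0.1, -0.4, -0.8]
finger_gap: 59.2
grip_force: 33.2
time: 6.95
tool_pos: [482.8, 6.3, 36.9]
tcp_rot: [179.9, 0.0, 90.0]
ft_force: [1.2, -0.0, 0.4]
finger_gap: 59.1
grip_force: 33.3
time: 7.25
tool_pos: [482.9, 6.3, 36.8]
tcp_rot: [179.9, 0.0, 90.0]
ft_force: [-10.6, 0.3, 22.4]
finger_gap: 59.3
grip_force: 35.2
```

Contact at the expected height. Ease up 1 mm, release, and rise.

```bash
python3 -m handwheel '[[0,0,-0.001,0],[0,0,0,0]]'; python3 -m handwheel '[[0,0,0,0],[0,0,0,0],[0,0,0,0],[0,0,0,0],[0,0,0,0],[0,0,0,0]]' 0.0854
python3 -m handwheel '[[0,0,-0.02,0],[0,0,-0.04,0],[0,0,-0.045,0],[0,0,-0.045,0],[0,0,-0.03,0],[0,0,0,0],[0,0,0,0]]'
python3 w.py w3.png x 0
```

```text
time: 7.45
tool_pos: [482.8, 6.3, 36.8]
tcp_rot: [179.9, 0.0, 90.0]
ft_force: [-4.4, 0.4, 11.1]
finger_gap: 58.9
grip_force: 34.2
time: 8.05
tool_pos: [482.0, 6.4, 35.2]
tcp_rot: [-180.0, -0.0, 90.0]
ft_force: [0.6, 0.3, -1.2]
finger_gap: 85.3
grip_force: 0.0
time: 8.75
tool_pos: [482.6, 6.4, 216.0]
tcp_rot: [179.9, 0.0, 90.0]
ft_force: [-0.2, 0.2, -0.6]
finger_gap: 85.1
grip_force: 0.0
8.75 [482.6   6.4 216. ] [179.9   0.   90. ] 85.1278068606806 [-0.2  0.2 -0.6]
```

View pics/w3.png

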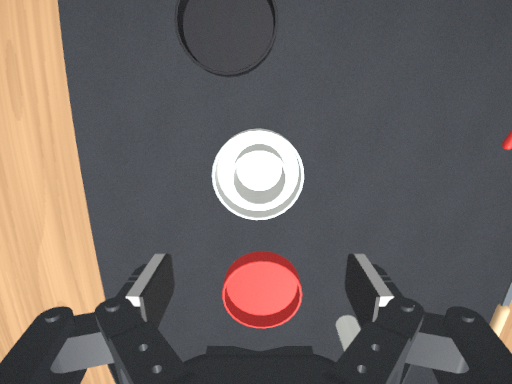

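The middle pot stands centred in the wide pot (both about (258,175)). On to the narrow pot.

```bash
python3 -m handwheel '[[-0.026,0.014,0,0],[-0.038,0.021,0,0],[-0.038,0.021,0,0],[-0.038,0.021,0,0],[-0.038,0.021,0,0],[-0.028,0.016,0,0],[-0.022,0.012,0,0],[0,0,0,0],[0,0,0,0]]'
python3 w.py w4.png x 0
```

```text
time: 9.7
tool_pos: [607.1, -221.2, 212.7]
tcp_rot: [-179.8, -0.1, 90.0]
ft_force: [-0.2, -0.4, 0.5]
finger_gap: 85.5
grip_force: 0.0
9.7 [ 607.1 -221.2  212.7] [-1.798e+02 -1.000e-01  9.000e+01] 85.5200020033296 [-0.2 -0.4  0.5]
```

View pics/w4.png

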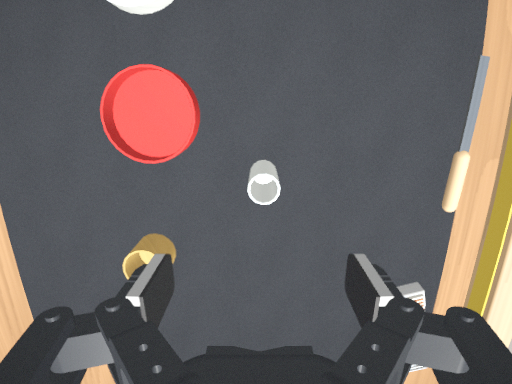

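The narrow pot's rim is centred near (264,189). The brass pot is at (150,258), beyond the left finger.

```bash
python3 - <<'E'
from h import *
from scipy.optimize import least_squares
def fit(f,box,vmin,h,R):
    T=np.load('pics/T.npy');u0,u1,v0,v1=box;g=cv2.cvtColor(cv2.imread(f),cv2.COLOR_BGR2GRAY)[v0:v1,u0:u1]
    c=max(cv2.findContours((g>75).astype(np.uint8),0,1)[0],key=len).reshape(-1,2)+[u0,v0]; c=c[c[:,1]>vmin]
    P=ray('wrist',c,h,T)[:,:2]
    print(c.min(0),c.max(0),least_squares(lambda q:np.hypot(*(P-q[:2]).T)-q[2],[*P.mean(0),R]).x.round(1),least_squares(lambda q:np.hypot(*(P-q[:2]).T)-R,P.mean(0)).x.round(1))
fit('pics/w4.png',(235,295,150,220),189,76,16)
E
```

```text
[235 190] [294 219] [ 611.8 -226.2   31.4] [ 611.8 -239.9]
```

```bash
python3 - <<'E'
from h import *
from scipy.optimize import least_squares
T=np.load('pics/T.npy');g=cv2.cvtColor(cv2.imread('pics/w4.png'),cv2.COLOR_BGR2GRAY)[150:220,235:295]; print(g[5,5],g[40,10])
c=max(cv2.findContours((g>120).astype(np.uint8),0,1)[0],key=len).reshape(-1,2)+[235,150]; c=c[c[:,1]>189]
P=ray('wrist',c,76,T)[:,:2]
print(c.min(0),c.max(0),least_squares(lambda q:np.hypot(*(P-q[:2]).T)-16,P.mean(0)).x.round(1), np.ptp(P[:,0]))
E
```

```text
88 90
[247 190] [280 204] [ 610.7 -220.9] 31.914294849273233
```

```bash
python3 -m handwheel '[[0,0.003,0.035,0],[0,0,0.045,0],[0,0,0.045,0],[0,0,0.025,0],[0,0,0.010,0],[0,0,0,0],[0,0,0,0]]'
python3 -m handwheel '[[0,0,0,0],[0,0,0,0],[0,0,0,0],[0,0,0,0],[0,0,0,0],[0,0,0,0],[0,0,0,0],[0,0,0,0],[0,0,0,0],[0,0,0,0]]' 0.022 30
```

```text
time: 10.45
tool_pos: [612.2, -221.5, 57.3]
tcp_rot: [179.9, 0.1, 90.1]
ft_force: [0.6, 0.5, -0.6]
finger_gap: 85.5
grip_force: 0.0
time: 11.45
tool_pos: [611.6, -221.9, 56.3]
tcp_rot: [179.9, 0.0, 90.0]
ft_force: [-1.9, -0.7, 5.6]
finger_gap: 31.4
grip_force: 29.8
```

```bash
python3 -m handwheel '[[0,0,-0.02,0],[0,0,-0.035,0],[0,0,-0.035,0],[0,0,0,0],[0,0,0,0]]'
python3 -m handwheel '[[0.026,-0.015,0,0],[0.038,-0.021,0,0],[0.038,-0.021,0,0],[0.038,-0.022,0,0],[0.038,-0.022,0,0],[0.028,-0.016,0,0],[0.022,-0.012,0,0],[0,0,0,0],[0,0,0,0]]'
python3 w.py w5.png x 0
```

```text
time: 11.95
tool_pos: [611.9, -221.9, 146.6]
tcp_rot: [179.9, 0.1, 90.0]
ft_force: [-0.0, 0.4, -0.8]
finger_gap: 31.2
grip_force: 29.9
time: 12.85
tool_pos: [481.2, 6.7, 144.0]
tcp_rot: [-179.9, 0.0, 90.1]
ft_force: [0.0, 0.0, -0.5]
finger_gap: 31.0
grip_force: 30.0
12.85 [481.2   6.7 144. ] [-179.9    0.    90.1] 31.00799911300402 [ 0.   0.  -0.5]
```

View pics/w5.png

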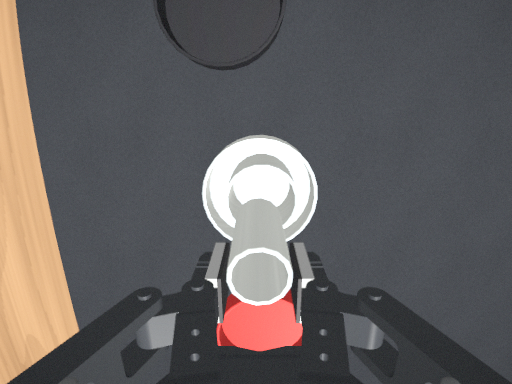

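The narrow pot hangs upright (rim (260,276)). The middle pot's rim spans columns of about 228–296 near row 197, inside the wide pot at (260,190).

```bash
python3 - <<'E'
from h import *
T=np.load('pics/T.npy')
g=cv2.cvtColor(cv2.imread('pics/w5.png'),cv2.COLOR_BGR2GRAY)
print(g[197,222:240],g[197,286:304],g[140:175,262])
print(ray('wrist',[(228,197),(296,197),(262,155)],58,T).round(1))
E
```

```text
[255 255 255 255 255 255 231 206 202 195 192 188 184 186 227 255 255 255] [205 178 175 174 176 176 172 174 192 253 255 255 255 255 255 255 255 255] [255 255 255 255 255 255 255 255 255 255 255 255 255 255 177 177 178 176
 178 178 176 177 175 176 198 255 255 255 255 255 255 255 255 255 255]
[[456.2  13.9  58. ]
 [510.4  14.   58. ]
 [483.2  47.5  58. ]]
```

```bash
python3 - <<'E'
from h import *
T=np.load('pics/T.npy')
print(ray('wrist',[(262,164.5)],58,T).round(1),ray('wrist',[(262,153.5)],4,T).round(1))
E
```

```text
[[483.2  40.2  58. ]] [[483.6  40.2   4. ]]
```

Both edges put the middle pot's axis at (483,10), so I shift by +3 mm in tool x and +2 mm in tool y and lower away.

```bash
python3 -m handwheel '[[0.003,0.002,0,0],[0,0,0.02,0],[0,0,0.02,0],[0,0,0.02,0],[0,0,0.010,0],[0,0,0.005,0],[0,0,0.003,0],[0,0,0,0],[0,0,0,0]]'
python3 -m handwheel '[[0,0,0.002,0],[0,0,0,0]]';python3 -m handwheel '[[0,0,0.002,0],[0,0,0,0],[0,0,0,0]]'
```

```text
time: 13.8
tool_pos: [484.8, 9.3, 68.2]
tcp_rot: [179.9, 0.0, 90.0]
ft_force: [0.1, 0.3, 0.3]
finger_gap: 31.0
grip_force: 30.0
time: 14.0
tool_pos: [484.3, 9.4, 65.6]
tcp_rot: [180.0, 0.0, 90.0]
ft_force: [0.2, 0.5, -0.6]
finger_gap: 31.4
grip_force: 30.0
time: 14.3
tool_pos: [484.6, 9.3, 64.2]
tcp_rot: [179.9, 0.0, 90.0]
ft_force: [-3.8, -0.3, 7.1]
finger_gap: 31.0
grip_force: 30.7
```

Seated (7 N, at the predicted height of 64 mm). Release and rise.

```bash
python3 -m handwheel '[[0,0,0,0],[0,0,0,0],[0,0,0,0],[0,0,0,0],[0,0,0,0],[0,0,0,0],[0,0,0,0]]' 0.075
python3 -m handwheel '[[0,0,-0.015,0],[0,0,-0.04,0],[0,0,-0.045,0],[0,0,-0.045,0],[0,0,-0.03,0],[0,0,0,0],[0,0,0,0]]'
python3 w.py w6.png x 0; python3 - <<'E'
from h import *
snap('scene','s6.png'); a=cv2.imread('pics/w6.png');b=cv2.resize(cv2.imread('pics/s6.png')[110:290,100:390],None,fx=1.3,fy=1.3)
o=np.zeros((384,400+b.shape[1]-20,3),np.uint8);o[:,:400]=a[:,60:460];o[:b.shape[0],400:]=b[:,:o.shape[1]-400];cv2.imwrite('pics/c6.png',o);print(o.shape)
E
```

```text
time: 15.0
tool_pos: [484.0, 9.4, 63.2]
tcp_rot: [-180.0, -0.0, 90.0]
ft_force: [0.4, -0.4, -0.1]
finger_gap: 74.8
grip_force: 0.0
time: 15.7
tool_pos: [484.6, 9.4, 239.0]
tcp_rot: [179.9, 0.0, 90.0]
ft_force: [-0.1, 0.1, -0.8]
finger_gap: 75.2
grip_force: 0.0
15.7 [484.6   9.4 239. ] [179.9   0.   90. ] 75.21685124081863 [-0.1  0.1 -0.8]
(384, 757, 3)
```

View pics/c6.png

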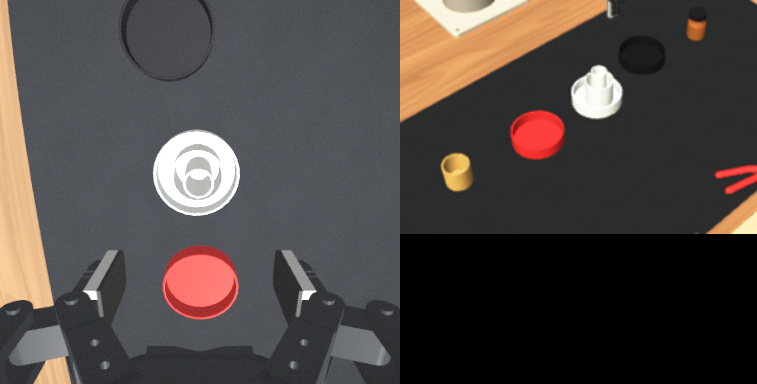

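Both views show all three pots nested and upright (wrist crop (197,172), scene crop (597,92)). The brass pot and the jar stand where they were, and the gripper is clear.

```bash
python3 -c "from bench import r; print(r.hand_in())"
```

```text
the job is handed in; nothing more can be done
None
```

The three pots are nested upright in size order in the wide pot, the last views show the brass pot and jar undisturbed, and I handed the job in at about 16 s; the hand-in returned no verdict.

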